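# Hang the wash basket in the parts washer and lock its bayonet

## Task

Put the wire wash basket into the parts washer: lower it through the slots of the cover ring and let go, so that it hangs freely by its lugs on the agitator ring. Then, without gripping it again, gently push its cross handle clockwise (seen from above) until all four lugs drop into the agitator's notches and the basket is locked. Leave the file, the oil can and the V-block where they are.

Things in the scene. Friction and masses are not known exactly. Their poses are not given: they have to be found in the camera images.
- wash_basket: Round bare-steel wire basket, 0.45 to 0.72 kg, standing on the bench. Origin: centre of its underside, z up. Wire part 91 mm across; above it a sheet band 94 mm across, 52 to 76 mm above the underside (76 is the open rim). The handle bar lies along its y axis, lugs along +x, -x, +y, -y: it may go in in any of the four quarter turns.
- basket_handle (a point): Middle of the basket's cross handle, on the axis, 107 mm above the underside; axes as the basket's. The handle is a straight bar along y, 170 mm long (ends 85 mm from the axis, beyond the rim), 12 mm wide (x), 14 mm high (z), on two straps 42 mm either side of the middle.
- basket_lugs (a point): Point on the basket's axis at the underside of its lugs, 52 mm above the basket's underside; axes as the basket's. Four equal lugs stick out of the band along +x, -x, +y, -y: 15 mm wide, 8 mm thick (52 to 60 mm up), reaching 58 mm from the axis.
- washer: Bench parts washer, fixed: round grey base 168 mm across with a small control box on its -x side, steel tub 140 mm across, aluminium cover ring on top. Origin: centre of its underside on the bench, z up.
- cover_ring (a point): Centre of the top face of the cover ring, 120 mm above the bench; axes as the washer's. Ring 5 mm thick, 148 mm outside, bore 97 mm (upper edge chamfered 2 mm). Four slots run from the bore out to 61 mm from the axis, along +x, -x, +y, -y, each 19 mm wide at 54 mm from the axis.
- ledge (a point): Washer's axis at the height of the flat agitator ring under the cover, 103 mm above the bench. It carries the lugs: a basket hanging on it has its underside at 51 mm. The lugs can run clockwise under the cover, up to a stop about 63 degrees from the slots; a stop bars the other way. Turning takes 1 to 6 N at a handle end.
- notch_floor (a point): Washer's axis at the floor of the four notches in the ledge (7 mm deep, 3 mm of play either side of a lug); locked, the basket's underside is at 44 mm. They lie anywhere 26 to 54 degrees clockwise of the slots, where the agitator stopped (it does not turn), hidden by the cover: feel for them. A pushing finger may hold a lug up until taken away.
- flat_file: Flat file with a wooden handle, 300 mm long, 25 mm wide and high, lying on the bench between washer and basket; origin: middle of its underside, long axis y. Not to be disturbed.
- oil_can: Oil can, 62 mm in diameter, 151 mm high, at the back; origin: centre of its underside. Not to be disturbed.
- v_block: Steel V-block, 55x50x40 mm, at the back; origin: centre of its underside. Not to be disturbed.

How it is judged:
By the outcome, as a careful person would: the job done as asked, in the order asked, and still so for the second after the job is handed in, with the robot touching nothing.
It also fails if it takes over 61 s, if anything falls off the work surface, if the arm or the gripper's body presses on something with over 40 N, if the wrist force passes 120 N, or if a joint passes its speed limit or range.

## Robot

A 6-joint arm with a two-finger parallel gripper is mounted at the origin on a cart in front of the work surface, level with it; the furniture and walls round the work are solid. World frame = base frame: x ahead of the robot, y to its left, z up, the work surface at z = 0. Lengths are in m, angles in rad, forces in N, time in s.
With the tool pointing down it reaches from about 0.275 to 0.875 m from the base axis. Payload 12.5 kg.
Tool frame: the origin (TCP) lies on the centre line of the jaws, within the pads' length; the fingertips stand 19 mm ahead of it and the grasp point (between the pads) is the TCP (manip.tip_reach is the distance from the TCP to the fingertips, in m); z points along the fingers, y is the line along which they close (so a half turn about z gives the same grasp; the last joint's range is limited). The gripper opens to 85 mm and grips with 20 to 120 N. Pads are 22 mm wide; open, the fingers measure 114 mm over their backs; the gripper's body (76 mm by 85 mm) begins 54 mm behind the grasp point. The pads swing forward as they close: fully open they stand 13 mm farther back than shut.
Start: joints at [1.239, 0.351, 1.652, -0, 1.139, -0.085], TCP at [0.134, 0.533, 0.214] pointing down, gripper open.
Joint ranges: [-2.75, 2.75], [-0.79, 2.1], [0.01, 2.65], [-1.57, 4.71], [0.07, 3.14], [-2.87, 2.87]. Speed limits (rad/s): [2.22, 2.22, 2.79, 3.14, 3.14, 3.14].

## Interface

Orientations are given as a unit quaternion [x, y, z, w].
In Python, from cell import manip, vision, job_done gives the robot as it stands. The module is installed in compiled form; this text tells all that it offers.
- The arm moves only by the tool servo_tool, never from a script. Its argument "moves" is a list of rows, each an object with "turn": the turn, a rotation vector about the tool's x, y, z in rad, a list of three; "travel": the shift along the tool's x, y, z in m, a list of three; "claw": the closure in counts, from 0 (fully open) to 255 (shut). A call has 1 to 10 rows; each row shifts and turns the commanded pose from where the row before left it, along the tool's axes as they then stand; what a row does not reach is not made up. A row lasts 1/8 s, in which the tool goes at most 62.5 mm and 10.7 degrees, less where a joint would pass 70% of its speed; a pose out of reach is approached as far as the arm can. A call with a gripper value outside its range is refused whole. The fingers move at their own pace and stop on an object; "newtons" is the grip in N (left out, the last holds). Time passes only in rows, so rows that do not move let the fingers close. It gives the time, the measured TCP pose, the force, the opening and the grip force at its end, in the units of the state.
- manip.get_state(): the state, without advancing time (a new reading comes with each control period).
- vision.read_camera(name): name is "side" or "top"; returns a dict with "frame" (384x512x3 uint8, blue, green, red), "range_z" (384x512 float32, m along the optical axis (not along the pixel's ray), 0 where there is no reading), "mtx" (3x3 intrinsics, pixels), "T" (4x4, takes a point from camera to world coordinates). Camera axes: x right, y down, z forward; pixel columns grow to the right and rows downward; lengths in m; the calibration is good to about 2 mm. A picture is of the moment at which its call begins.
- job_done(): hands the job in; it is judged then, once.
The state is a dict: "clock": time; "qpos": joint angles; "qvel": joint speeds; "tau": joint torques, N m; "ee_pos": TCP position; "ee_rot": TCP orientation; "wrist_force": force on the tool from outside, world axes, zero at the start; "moment": the same for the moment, N m; "finger_gap": opening from 0.0 (shut) to 1.0 (fully open); "grip_force": force on a finger pad.
Only numpy, scipy, OpenCV 4.12 (cv2) and the standard library are available. Lean on these libraries where they do the work, as an engineer would, in place of code of your own. Each camera call takes 0.05 s, during which the arm holds its last target. There are 200 camera calls.

## Working session

There is one attempt and no reset: what is moved stays moved. The work goes in short steps, Python scripts to look and compute and a tool call to move; the robot and the scene stay as the last step left them, time stands still between calls to the robot, and variables do not carry over. Pictures are saved under pics/ and viewed, at most 10 in all, crops included, and the job is handed in when it is done.

Besides the shell and the picture viewer there is one more tool, called as name(argument=value, ...) on one line, values as JSON. servo_tool: Moves the arm, as the interface text tells. Its arguments: {"type":"object","properties":{"moves":{"type":"array"},"newtons":{"type":"number"}},"required":["moves"]}

```bash
mkdir -p pics; cat > h.py <<'E'
import numpy as np, cv2
from cell import manip, vision, job_done
def cam(n):
    c=vision.read_camera(n); return c
def cloud(c):
    d=c["range_z"]; v,u=np.mgrid[:384,:512]; K=c["mtx"]
    P=np.stack([(u-K[0,2])/K[0,0]*d,(v-K[1,2])/K[1,1]*d,d],-1)
    W=P@c["T"][:3,:3].T+c["T"][:3,3]; W[d==0]=np.nan
    return W
E
python3 - <<'E'
from h import *
s=manip.get_state();print(s)
ims=[]
for n in("top","side"):
    c=cam(n); np.savez(n+".npz",**c); ims.append(c["frame"]); print(n,c["mtx"].round(1).tolist(),c["T"].round(3).tolist())
cv2.imwrite("pics/a.png",cv2.resize(ims[0],(800,600)))
cv2.imwrite("pics/b.png",cv2.resize(ims[1],(800,600)))
E
```

```text
{'clock': 0.0, 'qpos': array([ 1.23939290e+00,  3.51269510e-01,  1.65245106e+00, -4.45252067e-05,
        1.13913751e+00, -8.46407934e-02]), 'qvel': array([-0.00157188, -0.00221573,  0.00091493,  0.00135271,  0.00179107,
       -0.00075499]), 'tau': array([ 1.70178596e-04, -5.06107950e+01, -2.91407186e+01, -8.69911673e-05,
        4.52792941e-03,  8.16634653e-07]), 'ee_pos': array([0.13423122, 0.53297978, 0.21372997]), 'ee_rot': array([ 1.23059237e-01,  9.92399125e-01, -6.23250325e-04, -1.10892890e-04]), 'wrist_force': array([ 0.19449648, -0.00091186, -0.05986054]), 'moment': array([-0.00779947,  0.05721257,  0.05132106]), 'grip_force': 0.0, 'finger_gap': 0.9976467000621537}
top [[421.3, 0.0, 261.5], [0.0, 421.3, 194.4], [0.0, 0.0, 1.0]] [[-0.01, -0.992, 0.13, 0.497], [-0.999, 0.006, -0.031, 0.165], [0.03, -0.13, -0.991, 0.926], [0.0, 0.0, 0.0, 1.0]]
side [[373.1, 0.0, 263.3], [0.0, 373.1, 186.5], [0.0, 0.0, 1.0]] [[-0.824, -0.296, 0.483, 0.194], [-0.566, 0.406, -0.718, 0.749], [0.016, -0.865, -0.502, 0.531], [0.0, 0.0, 0.0, 1.0]]
```

View pics/a.png

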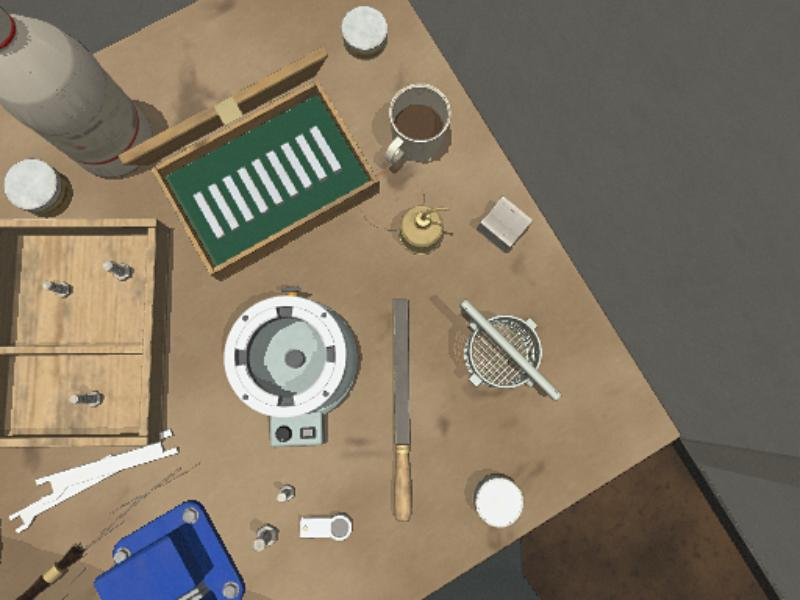

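View pics/b.png

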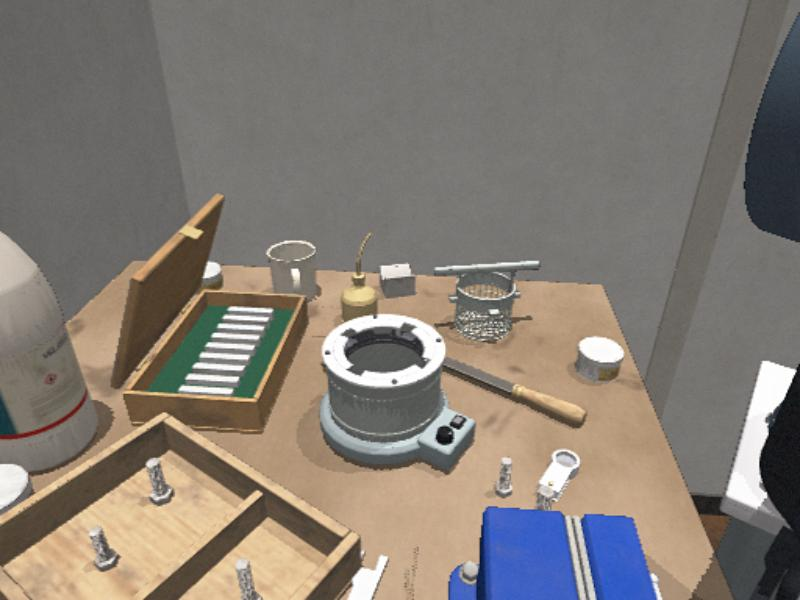

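The top view shows the washer ring centred near (290,357), the basket handle running from (465,305) to (556,396), and the file between them at x≈400. The ring slots look roughly aligned with the image axes.

```bash
python3 - <<'E'
from h import *
for n in("top","side"):
    c=dict(np.load(n+".npz")); W=cloud(c); K=c["mtx"];T=c["T"]; f=c["frame"]
    v,u=np.mgrid[:384,:512]
    if n=="top": sx=(285<u)&(u<365)&(180<v)&(v<265)
    else: sx=(270<u)&(u<352)&(160<v)&(v<215)
    m=sx&(W[...,2]>.1)&(W[...,2]<.135)
    p=W[m]; print(n,"handle n",m.sum(),"z",np.percentile(p[:,2],[5,50,95]))
    # rays onto top plane .114
    def ray(uv,z):
        d=np.c_[(uv[:,0]-K[0,2])/K[0,0],(uv[:,1]-K[1,2])/K[1,1],np.ones(len(uv))]@T[:3,:3].T
        return T[:3,3]+d*((z-T[2,3])/d[:,2])[:,None]
    r=cv2.minAreaRect(p[:,:2].astype(np.float32)); print("cloud rect",r)
    mm=m.astype(np.uint8)
    q=ray(np.c_[u[m],v[m]].astype(float),.112)[:,:2]
    r=cv2.minAreaRect(q.astype(np.float32)); b=cv2.boxPoints(r);e=np.linalg.svd(q-q.mean(0),full_matrices=False)[2][0]
    t=(q-q.mean(0))@e; print("ray rect",r,"centre",q.mean(0)+e*(t.max()+t.min())/2,"len",np.ptp(t),"ang",np.degrees(np.arctan2(e[1],e[0])))
    # cover ring
    sx=(130<u)&(u<240)&(180<v)&(v<280) if n=="top" else (195<u)&(u<295)&(195<v)&(v<255)
    g=f.min(-1)
    m=sx&(abs(W[...,2]-.12)<.006)
    print("ring n",m.sum(),"z",np.median(W[m][:,2]))
    cn,_=cv2.findContours((m).astype(np.uint8),0,2); cn=max(cn,key=cv2.contourArea)[:,0].astype(float)
    q=ray(cn,.12)[:,:2].astype(np.float32); print("ring", cv2.fitEllipse(q), cv2.minEnclosingCircle(q))
    C=np.array(cv2.fitEllipse(q)[0])
    # slots: polar sample at r=56.5..57 on plane .12
    a=np.radians(np.arange(0,360,1)); 
    for R in(.054,.057):
        w=np.c_[C[0]+R*np.cos(a),C[1]+R*np.sin(a),np.full(360,.12)]
        pc=(w-T[:3,3])@T[:3,:3]; uu=(pc[:,0]/pc[:,2]*K[0,0]+K[0,2]).astype(np.float32); vv=(pc[:,1]/pc[:,2]*K[1,1]+K[1,2]).astype(np.float32)
        G=cv2.remap(g,uu[None],vv[None],1)[0]
        dk=(G<140); d=np.diff(np.r_[dk[-1],dk].astype(int)); print(R,"on",np.where(d==1)[0],"off",np.where(d==-1)[0], np.percentile(G,[5,25,50,90]))
    print("box ray", )
E
```

```text
top handle n 610 z [0.10584101 0.11285025 0.11567021]
cloud rect ((0.5465195178985596, 0.013939574360847473), (0.1693648397922516, 0.012791983783245087), 43.9682731628418)
ray rect ((0.5461406707763672, 0.014599211513996124), (0.16884127259254456, 0.01260874979197979), 44.05751419067383) centre [0.54616342 0.01457795] len 0.16884118080594648 ang -135.9862111433536
ring n 2474 z 0.12005385543196107
ring ((0.5405412912368774, 0.2910819351673126), (0.1460593044757843, 0.1462898552417755), 12.486522674560547) ((0.5404269099235535, 0.2911326289176941), 0.07406807690858841)
0.054 on [ 83 172 263 353] off [ 12 102 192 282] [101.95 236.   241.   242.  ]
0.057 on [ 82 172 263 353] off [ 12 102 191 282] [ 65.95 227.   241.   241.  ]
box ray
side handle n 461 z [0.10217991 0.11120647 0.11994185]
cloud rect ((0.5510337948799133, 0.0952417328953743), (0.28518977761268616, 0.11759690940380096), 86.25383758544922)
ray rect ((0.5511850118637085, 0.08650370687246323), (0.27948468923568726, 0.12026958167552948), 83.32123565673828) centre [0.54700549 0.08606915] len 0.27943839873651677 ang 82.06467495056727
ring n 1669 z 0.11966688865693365
ring ((0.5390636920928955, 0.2919873893260956), (0.14621271193027496, 0.14982080459594727), 37.14510726928711) ((0.5391695499420166, 0.2913426160812378), 0.07645005732774734)
0.054 on [ 80 175 266 351] off [  9  99 189 283] [ 80. 232. 253. 254.]
0.057 on [ 80 174 267 351] off [  8  99 193 283] [ 81.   241.25 253.   254.  ]
box ray
```

servo_tool(moves=[{"turn": [0, 0, 0.16], "travel": [0, 0, 0], "claw": 0}, {"turn": [0, 0, 0.16], "travel": [0, 0, 0], "claw": 0}, {"turn": [0, 0, 0.16], "travel": [0, 0, 0], "claw": 0}, {"turn": [0, 0, 0.16], "travel": [0, 0, 0], "claw": 0}, {"turn": [0, 0, 0.16], "travel": [0, 0, 0], "claw": 0}, {"turn": [0, 0, 0.16], "travel": [0, 0, 0], "claw": 0}, {"turn": [0, 0, 0.16], "travel": [0, 0, 0], "claw": 0}, {"turn": [0, 0, 0.16], "travel": [0, 0, 0], "claw": 0}, {"turn": [0, 0, 0.16], "travel": [0, 0, 0], "claw": 0}, {"turn": [0, 0, 0.16], "travel": [0, 0, 0], "claw": 0}])

```text
clock: 1.35
ee_pos: [0.1343, 0.5331, 0.214]
ee_rot: [0.799, 0.601, -0.0, 0.0]
wrist_force: [0.7, -0.4, 0.5]
finger_gap: 0.998
grip_force: 0.0
```

servo_tool(moves=[{"turn": [0, 0, 0.176], "travel": [0, 0, 0], "claw": 0}, {"turn": [0, 0, 0.176], "travel": [0, 0, 0], "claw": 0}, {"turn": [0, 0, 0.176], "travel": [0, 0, 0], "claw": 0}, {"turn": [0, 0, 0], "travel": [-0.006, 0.055, 0], "claw": 0}, {"turn": [0, 0, 0], "travel": [-0.006, 0.055, 0], "claw": 0}, {"turn": [0, 0, 0], "travel": [-0.006, 0.055, 0], "claw": 0}, {"turn": [0, 0, 0], "travel": [-0.006, 0.055, 0], "claw": 0}, {"turn": [0, 0, 0], "travel": [-0.006, 0.055, 0], "claw": 0}, {"turn": [0, 0, 0], "travel": [-0.006, 0.055, 0], "claw": 0}, {"turn": [0, 0, 0], "travel": [-0.006, 0.055, 0], "claw": 0}])

```text
clock: 2.6
ee_pos: [0.372, 0.2253, 0.2143]
ee_rot: [0.927, 0.374, 0.0, -0.0]
wrist_force: [0.2, 1.2, -0.3]
finger_gap: 0.997
grip_force: 0.0
```

servo_tool(moves=[{"turn": [0, 0, 0], "travel": [-0.006, 0.055, 0], "claw": 0}, {"turn": [0, 0, 0], "travel": [-0.006, 0.055, 0], "claw": 0}, {"turn": [0, 0, 0], "travel": [-0.005, 0.055, 0], "claw": 0}, {"turn": [0, 0, 0], "travel": [0, 0.05, 0], "claw": 0}, {"turn": [0, 0, 0], "travel": [0, 0, 0], "claw": 0}, {"turn": [0, 0, 0], "travel": [0, 0, 0], "claw": 0}])

```text
clock: 3.35
ee_pos: [0.5076, 0.0605, 0.2139]
ee_rot: [0.927, 0.374, -0.001, -0.0]
wrist_force: [-0.6, 0.8, -0.2]
finger_gap: 0.998
grip_force: 0.0
```

```bash
cat >> h.py <<'E'
from scipy.spatial.transform import Rotation as R
def delta(target,yaw=None):
    "tool-frame shift to the world target; turn about tool z so that tool y has this yaw (deg)"
    s=manip.get_state(); M=R.from_quat(s["ee_rot"]).as_matrix()
    y=np.degrees(np.arctan2(M[1,1],M[0,1]))
    print("t",round(s["clock"],2),"pos",s["ee_pos"].round(4),"yaw",y.round(2),"tilt",M[:,2].round(3),"F",s["wrist_force"].round(1),"gap",round(s["finger_gap"],3),"grip",s["grip_force"])
    print("shift",(M.T@(np.array(target)-s["ee_pos"])).round(4), "turn", None if yaw is None else np.radians((y-yaw+180)%360-180).round(4))
E
python3 -c "
from h import *
delta([.5463,.0143,.107],-46)"
```

```text
t 3.35 pos [0.5076 0.0605 0.2139] yaw -46.08 tilt [-0.001  0.    -1.   ] F [-0.6  0.8 -0.2] gap 0.998 grip 0.0
shift [-0.0041  0.0602  0.1068] turn -0.0014
```

servo_tool(moves=[{"turn": [0, 0, 0], "travel": [-0.002, 0.03, 0], "claw": 0}, {"turn": [0, 0, 0], "travel": [-0.002, 0.03, 0], "claw": 0}, {"turn": [0, 0, 0], "travel": [0, 0, 0.03], "claw": 0}, {"turn": [0, 0, 0], "travel": [0, 0, 0.04], "claw": 0}, {"turn": [0, 0, 0], "travel": [0, 0, 0.027], "claw": 0}, {"turn": [0, 0, 0], "travel": [0, 0, 0.01], "claw": 0}, {"turn": [0, 0, 0], "travel": [0, 0, 0], "claw": 0}])

```text
clock: 4.22
ee_pos: [0.5467, 0.0149, 0.1075]
ee_rot: [0.927, 0.374, -0.0, -0.0]
wrist_force: [0.4, -0.7, 1.0]
finger_gap: 1.001
grip_force: 0.0
```

```bash
python3 -c "
from h import *
delta([.5463,.0143,.107],-46)
cv2.imwrite('pics/c.png',cv2.resize(cam('top')['frame'][120:300,220:440],(733,600),interpolation=2))"
```

```text
t 4.22 pos [0.5467 0.0149 0.1075] yaw -46.01 tilt [-0.  0. -1.] F [ 0.4 -0.7  1. ] gap 1.001 grip 0.0
shift [-0.0007  0.0002  0.0005] turn -0.0002
```

View pics/c.png

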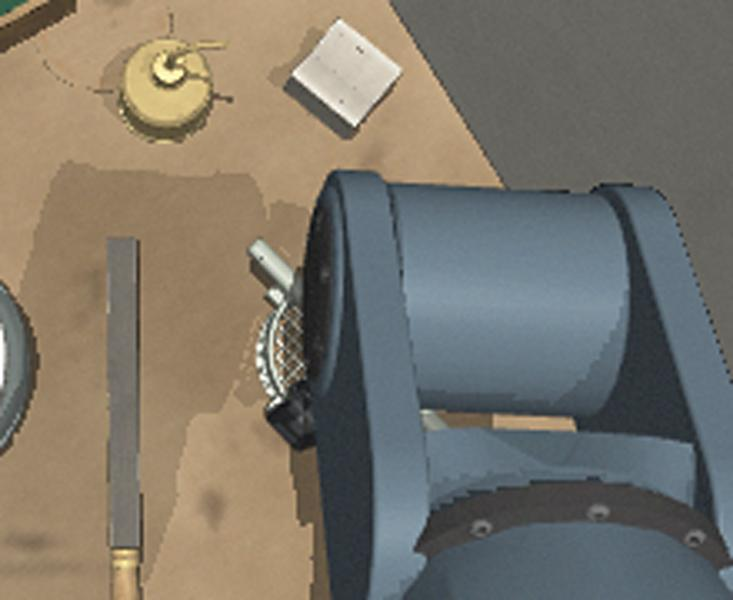

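The arm hides most of the basket: the handle end shows at (265,250) and one finger at (290,415), on either side of the bar. I'll close the gripper and lift.

servo_tool(moves=[{"turn": [0, 0, 0], "travel": [0, 0, 0], "claw": 255}, {"turn": [0, 0, 0], "travel": [0, 0, 0], "claw": 255}, {"turn": [0, 0, 0], "travel": [0, 0, 0], "claw": 255}, {"turn": [0, 0, 0], "travel": [0, 0, 0], "claw": 255}, {"turn": [0, 0, 0], "travel": [0, 0, 0], "claw": 255}, {"turn": [0, 0, 0], "travel": [0, 0, 0], "claw": 255}, {"turn": [0, 0, 0], "travel": [0, 0, 0], "claw": 255}, {"turn": [0, 0, 0], "travel": [0, 0, 0], "claw": 255}], newtons=70)

```text
clock: 5.28
ee_pos: [0.5469, 0.0143, 0.1073]
ee_rot: [0.927, 0.374, -0.0, 0.0]
wrist_force: [0.3, 0.4, -0.1]
finger_gap: 0.002
grip_force: 0.0
```

servo_tool(moves=[{"turn": [0, 0, 0], "travel": [0, 0, -0.01], "claw": 255}, {"turn": [0, 0, 0], "travel": [0, 0, -0.03], "claw": 255}, {"turn": [0, 0, 0], "travel": [0, 0, -0.04], "claw": 255}, {"turn": [0, 0, 0], "travel": [0, 0, -0.04], "claw": 255}, {"turn": [0, 0, 0], "travel": [0, 0, -0.03], "claw": 255}, {"turn": [0, 0, 0], "travel": [0, 0, -0.02], "claw": 255}, {"turn": [0, 0, 0], "travel": [0, 0, 0], "claw": 255}])

```text
clock: 6.15
ee_pos: [0.5475, 0.0143, 0.2791]
ee_rot: [0.927, 0.374, 0.001, 0.001]
wrist_force: [-0.9, -0.7, -0.4]
finger_gap: -0.001
grip_force: 0.0
```

```bash
python3 -c "
from h import *
delta([.540,.2913,.275],2)"
```

```text
t 6.15 pos [0.5475 0.0143 0.2791] yaw -46.07 tilt [ 0.003 -0.    -1.   ] F [-0.9 -0.7 -0.4] gap -0.001 grip 0.0
shift [ 0.1868 -0.2047  0.004 ] turn -0.8389
```

The fingers shut on nothing, so I'll look.

```bash
python3 -c "
from h import *
a=cam('top')['frame'][120:320,200:440];c=cam('side');b=c['frame'][40:240,230:470]
cv2.imwrite('pics/d.png',np.hstack([cv2.resize(a,(400,333)),cv2.resize(b,(400,333))]))"
```

```text
(no output)
```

View pics/d.png

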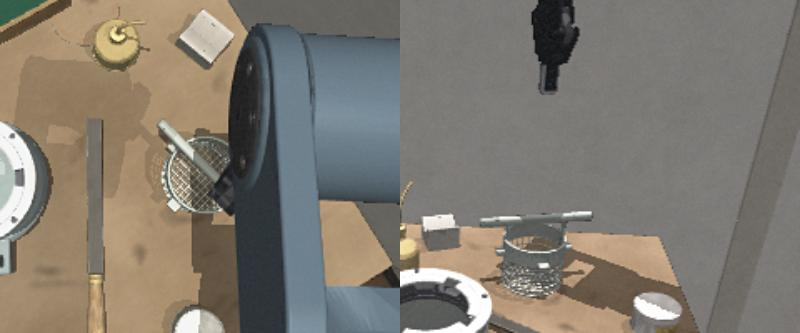

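The gripper is shut at upper right, and the basket still stands at (537,265) with its handle at (537,217). I'll measure the fingertip and the handle with the side camera's depth.

```bash
python3 - <<'E'
from h import *
delta([.5463,.0143,.107],-46)
print("tip_reach",manip.tip_reach)
c=cam('side');W=cloud(c)
v,u=np.mgrid[:384,:512]
# crop->full: u=230+(x-400)*.6, v=40+y*.6
m=(u>305)&(u<340)&(v>40)&(v<100)&(W[...,2]>.2)&(np.hypot(W[...,0]-.547,W[...,1]-.014)<.06)
p=W[m];print("gripper n",m.sum());
for z in np.arange(.24,.34,.01):
    q=p[abs(p[:,2]-z)<.005]
    if len(q):print(round(z,3),len(q),q.mean(0).round(4),np.ptp(q[:,:2],axis=0).round(3))
m=(u>276)&(u<350)&(v>160)&(v<180)&(W[...,2]>.1)&(W[...,2]<.13)&(np.hypot(W[...,0]-.547,W[...,1]-.014)<.12)
q=W[m];print("handle n",m.sum(),q.mean(0).round(4),np.percentile(q[:,2],[5,50,95]).round(4),cv2.minAreaRect(q[:,:2].astype(np.float32)))
K=c["mtx"];T=c["T"]
for w in([.5463,.0143,.107],[.5475,.0143,.279],[.5475,.0143,.26]):
    a=(np.array(w)-T[:3,3])@T[:3,:3]; print(w,"->",(K@a/a[2])[:2].round(1))
E
```

```text
t 6.25 pos [0.5466 0.0143 0.2768] yaw -46.07 tilt [-0.001  0.    -1.   ] F [ 0.2  0.2 -1. ] gap -0.002 grip 0.0
shift [-2.000e-04 -1.000e-04  1.698e-01] turn -0.0012
tip_reach 0.019
gripper n 1074
0.29 1 [0.5391 0.0119 0.295 ] [0. 0.]
0.3 48 [0.5447 0.0197 0.3   ] [0.026 0.019]
0.31 50 [0.5429 0.0219 0.3098] [0.024 0.018]
0.32 55 [0.543  0.0217 0.3198] [0.025 0.02 ]
0.33 56 [0.5434 0.0222 0.3298] [0.033 0.021]
0.34 66 [0.5417 0.0281 0.3413] [0.062 0.044]
handle n 408 [0.5459 0.0165 0.1093] [0.1022 0.1102 0.1144] ((0.5457761287689209, 0.013882257044315338), (0.1684938371181488, 0.014355888590216637), 44.997291564941406)
[0.5463, 0.0143, 0.107] -> [311.6 171.7]
[0.5475, 0.0143, 0.279] -> [317.4 102.7]
[0.5475, 0.0143, 0.26] -> [316.6 111. ]
```

The visible fingertip is at z≈0.295, but the reading says the TCP is at 0.277. The real tip is therefore about 18 mm above the reported TCP, not 19 mm below it, and I closed above the bar. I'll apply a −37 mm height correction and watch the force on the way down.

servo_tool(moves=[{"turn": [0, 0, 0], "travel": [0, 0, 0], "claw": 0}, {"turn": [0, 0, 0], "travel": [0, 0, 0], "claw": 0}, {"turn": [0, 0, 0], "travel": [0, 0, 0], "claw": 0}, {"turn": [0, 0, 0], "travel": [0, 0, 0.03], "claw": 0}, {"turn": [0, 0, 0], "travel": [0, 0, 0.05], "claw": 0}, {"turn": [0, 0, 0], "travel": [0, 0, 0.05], "claw": 0}, {"turn": [0, 0, 0], "travel": [0, 0, 0.03], "claw": 0}, {"turn": [0, 0, 0], "travel": [0, 0, 0.01], "claw": 0}, {"turn": [0, 0, 0], "travel": [0, 0, 0], "claw": 0}])

```text
clock: 7.42
ee_pos: [0.5471, 0.0143, 0.1076]
ee_rot: [0.927, 0.374, 0.0, 0.0]
wrist_force: [-0.1, 0.5, 0.7]
finger_gap: 1.001
grip_force: 0.0
```

servo_tool(moves=[{"turn": [0, 0, 0], "travel": [0, 0, 0.008], "claw": 0}, {"turn": [0, 0, 0], "travel": [0, 0, 0.008], "claw": 0}, {"turn": [0, 0, 0], "travel": [0, 0, 0.008], "claw": 0}, {"turn": [0, 0, 0], "travel": [0, 0, 0.01], "claw": 0}, {"turn": [0, 0, 0], "travel": [0, 0, 0], "claw": 0}])

```text
clock: 8.05
ee_pos: [0.5464, 0.0144, 0.0724]
ee_rot: [0.927, 0.374, -0.001, -0.0]
wrist_force: [-0.1, 0.3, 0.7]
finger_gap: 0.998
grip_force: 0.0
```

servo_tool(moves=[{"turn": [0, 0, 0], "travel": [0, 0, 0], "claw": 255}, {"turn": [0, 0, 0], "travel": [0, 0, 0], "claw": 255}, {"turn": [0, 0, 0], "travel": [0, 0, 0], "claw": 255}, {"turn": [0, 0, 0], "travel": [0, 0, 0], "claw": 255}, {"turn": [0, 0, 0], "travel": [0, 0, 0], "claw": 255}, {"turn": [0, 0, 0], "travel": [0, 0, 0], "claw": 255}, {"turn": [0, 0, 0], "travel": [0, 0, 0], "claw": 255}, {"turn": [0, 0, 0], "travel": [0, 0, 0], "claw": 255}])

```text
clock: 9.05
ee_pos: [0.5472, 0.0142, 0.0735]
ee_rot: [0.927, 0.374, 0.0, 0.0]
wrist_force: [0.3, -3.2, 4.9]
finger_gap: 0.124
grip_force: 69.3
```

servo_tool(moves=[{"turn": [0, 0, 0], "travel": [0, 0, -0.01], "claw": 255}, {"turn": [0, 0, 0], "travel": [0, 0, -0.03], "claw": 255}, {"turn": [0, 0, 0], "travel": [0, 0, -0.04], "claw": 255}, {"turn": [0, 0, 0], "travel": [0, 0, -0.04], "claw": 255}, {"turn": [0, 0, 0], "travel": [0, 0, -0.03], "claw": 255}, {"turn": [0, 0, 0], "travel": [0, 0, -0.02], "claw": 255}, {"turn": [0, 0, 0], "travel": [0, 0, 0], "claw": 255}])

```text
clock: 9.93
ee_pos: [0.5468, 0.0146, 0.244]
ee_rot: [0.927, 0.374, 0.0, 0.0]
wrist_force: [0.4, 0.6, -7.1]
finger_gap: 0.124
grip_force: 69.0
```

```bash
python3 -c "
from h import *
delta([.540,.2913,.2435],2)"
```

```text
t 9.93 pos [0.5468 0.0146 0.244 ] yaw -46.06 tilt [ 0.001  0.    -1.   ] F [ 0.4  0.6 -7.1] gap 0.124 grip 69.02123808860779
shift [ 0.1871 -0.2039  0.0006] turn -0.8387
```

servo_tool(moves=[{"turn": [0, 0, 0], "travel": [0.0117, -0.0128, 0], "claw": 255}, {"turn": [0, 0, 0], "travel": [0.0234, -0.0255, 0], "claw": 255}, {"turn": [0, 0, 0], "travel": [0.0234, -0.0255, 0], "claw": 255}, {"turn": [0, 0, 0], "travel": [0.0234, -0.0255, 0], "claw": 255}, {"turn": [0, 0, 0], "travel": [0.0234, -0.0255, 0], "claw": 255}, {"turn": [0, 0, 0], "travel": [0.0234, -0.0255, 0], "claw": 255}, {"turn": [0, 0, 0], "travel": [0.0234, -0.0255, 0], "claw": 255}, {"turn": [0, 0, 0], "travel": [0.0234, -0.0255, 0], "claw": 255}, {"turn": [0, 0, 0], "travel": [0.0117, -0.0127, 0], "claw": 255}])

```text
clock: 11.05
ee_pos: [0.5388, 0.2932, 0.2416]
ee_rot: [0.927, 0.375, -0.001, -0.0]
wrist_force: [0.5, -0.1, -6.3]
finger_gap: 0.119
grip_force: 69.0
```

servo_tool(moves=[{"turn": [0, 0, -0.1198], "travel": [0, 0, 0], "claw": 255}, {"turn": [0, 0, -0.1198], "travel": [0, 0, 0], "claw": 255}, {"turn": [0, 0, -0.1198], "travel": [0, 0, 0], "claw": 255}, {"turn": [0, 0, -0.1198], "travel": [0, 0, 0], "claw": 255}, {"turn": [0, 0, -0.1198], "travel": [0, 0, 0], "claw": 255}, {"turn": [0, 0, -0.1198], "travel": [0, 0, 0], "claw": 255}, {"turn": [0, 0, -0.1198], "travel": [0, 0, 0], "claw": 255}, {"turn": [0, 0, 0], "travel": [0, 0, 0], "claw": 255}, {"turn": [0, 0, 0], "travel": [0, 0, 0], "claw": 255}])

```text
clock: 12.18
ee_pos: [0.5399, 0.2911, 0.2428]
ee_rot: [0.696, 0.718, -0.0, -0.0]
wrist_force: [-0.1, 1.0, -6.2]
finger_gap: 0.119
grip_force: 69.0
```

```bash
python3 - <<'E'
from h import *
delta([.540,.2913,.2435],2)
a=cam('top');b=cam('side')
np.savez("top2.npz",**a);np.savez("side2.npz",**b)
cv2.imwrite('pics/e.png',np.hstack([cv2.resize(a["frame"][120:320,80:320],(400,333)),cv2.resize(b["frame"][60:260,140:380],(400,333))]))
E
```

```text
t 12.18 pos [0.5399 0.2911 0.2428] yaw 1.83 tilt [-0.001 -0.    -1.   ] F [-0.1  1.  -6.2] gap 0.119 grip 68.95827412605286
shift [ 0.0002  0.0001 -0.0007] turn -0.0029
```

View pics/e.png

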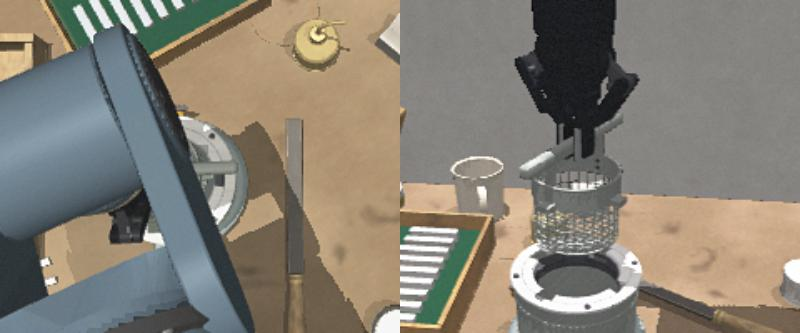

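The basket hangs level above the ring in the side view, with the handle from (525,172) to (620,118) and the band at (577,185). I'll now measure its offset from the washer axis.

```bash
python3 - <<'E'
from h import *
from scipy.optimize import least_squares
v,u=np.mgrid[:384,:512]
for n in("side","top"):
    c=dict(np.load(n+"2.npz"));W=cloud(c)
    m=(abs(W[...,2]-.277)<.008)&(abs(W[...,0]-.54)<.03)&(abs(W[...,1]-.291)<.1)
    q=W[m]; e=q[abs(q[:,1]-.291)>.045]
    print(n,"handle n",len(e),"z",np.percentile(e[:,2],[5,50,95]).round(4),"y range",np.percentile(e[:,1],[.5,99.5]).round(4))
    for sg in(-1,1):
        k=e[(e[:,1]-.291)*sg>0]
        if len(k)>8: print(sg,len(k),"xmid",(k[:,0].min()+k[:,0].max())/2,"mean",k.mean(0).round(4),"x",np.percentile(k[:,0],[2,98]).round(4))
    if n=="side":
        def fit(z0,z1,r,lo):
            m=(W[...,2]>z0)&(W[...,2]<z1)&(abs(np.hypot(W[...,0]-.54,W[...,1]-.2915)-r)<.006)
            # camera-facing outer side only
            cd=np.array([c["T"][0,3]-.54,c["T"][1,3]-.2915]);cd/=np.linalg.norm(cd)
            m&=((W[...,:2]-[.54,.2915])@cd)>.4*r
            p=W[m][:,:2]
            s=least_squares(lambda x:np.hypot(p[:,0]-x[0],p[:,1]-x[1])-r,[.54,.2915],loss="soft_l1",f_scale=.001)
            print("circle",z0,len(p),s.x.round(4),"rms",np.sqrt((s.fun**2).mean()).round(4))
        b=.2428+.0335-.107
        fit(b+.062,b+.075,.047,0)
        fit(.05,.11,.070,0)
E
```

```text
side handle n 279 z [0.2717 0.2791 0.2834] y range [0.2082 0.3745]
-1 81 xmid 0.539402555827877 mean [0.5374 0.2262 0.2777] x [0.536  0.5403]
1 198 xmid 0.5376189852044759 mean [0.535  0.358  0.2789] x [0.5318 0.5424]
circle 0.2313 345 [0.5409 0.2887] rms 0.0007
circle 0.05 1680 [0.5412 0.2894] rms 0.0009
top handle n 196 z [0.2792 0.2827 0.2846] y range [0.2057 0.2451]
-1 196 xmid 0.5421578361983577 mean [0.5421 0.2254 0.2824] x [0.5367 0.5475]
```

servo_tool(moves=[{"turn": [0, 0, 0], "travel": [0.0005, 0.0004, 0.01], "claw": 255}, {"turn": [0, 0, 0], "travel": [0, 0, 0.02], "claw": 255}, {"turn": [0, 0, 0], "travel": [0, 0, 0.02], "claw": 255}, {"turn": [0, 0, 0], "travel": [0, 0, 0.02], "claw": 255}, {"turn": [0, 0, 0], "travel": [0, 0, 0.013], "claw": 255}, {"turn": [0, 0, 0], "travel": [0, 0, 0.008], "claw": 255}, {"turn": [0, 0, 0], "travel": [0, 0, 0], "claw": 255}])

```text
clock: 13.15
ee_pos: [0.5405, 0.2916, 0.152]
ee_rot: [0.695, 0.719, -0.0, -0.0]
wrist_force: [0.6, -0.1, -5.2]
finger_gap: 0.125
grip_force: 68.9
```

servo_tool(moves=[{"turn": [0, 0, 0], "travel": [0, 0, 0.003], "claw": 255}, {"turn": [0, 0, 0], "travel": [0, 0, 0.003], "claw": 255}, {"turn": [0, 0, 0], "travel": [0, 0, 0.003], "claw": 255}, {"turn": [0, 0, 0], "travel": [0, 0, 0.002], "claw": 255}, {"turn": [0, 0, 0], "travel": [0, 0, 0], "claw": 255}])

```text
clock: 13.78
ee_pos: [0.5405, 0.2916, 0.1411]
ee_rot: [0.695, 0.719, -0.0, -0.0]
wrist_force: [0.9, 0.9, -6.1]
finger_gap: 0.123
grip_force: 68.9
```

servo_tool(moves=[{"turn": [0, 0, 0], "travel": [0, 0, 0.0015], "claw": 255}, {"turn": [0, 0, 0], "travel": [0, 0, 0.0015], "claw": 255}, {"turn": [0, 0, 0], "travel": [0, 0, 0], "claw": 255}])

```text
clock: 14.15
ee_pos: [0.5405, 0.2916, 0.1381]
ee_rot: [0.695, 0.719, -0.0, -0.0]
wrist_force: [0.4, -0.4, -6.0]
finger_gap: 0.122
grip_force: 69.0
```

servo_tool(moves=[{"turn": [0, 0, 0], "travel": [0, 0, 0.0015], "claw": 255}, {"turn": [0, 0, 0], "travel": [0, 0, 0.0015], "claw": 255}, {"turn": [0, 0, 0], "travel": [0, 0, 0], "claw": 255}])

```text
clock: 14.52
ee_pos: [0.5405, 0.2916, 0.1351]
ee_rot: [0.695, 0.719, -0.0, -0.0]
wrist_force: [-0.4, -0.1, -6.3]
finger_gap: 0.127
grip_force: 69.0
```

servo_tool(moves=[{"turn": [0, 0, 0], "travel": [0, 0, 0.002], "claw": 255}, {"turn": [0, 0, 0], "travel": [0, 0, 0.002], "claw": 255}, {"turn": [0, 0, 0], "travel": [0, 0, 0.002], "claw": 255}, {"turn": [0, 0, 0], "travel": [0, 0, 0.0015], "claw": 255}, {"turn": [0, 0, 0], "travel": [0, 0, 0], "claw": 255}])

```text
clock: 15.15
ee_pos: [0.5405, 0.2916, 0.1276]
ee_rot: [0.695, 0.719, -0.0, -0.0]
wrist_force: [0.4, -0.0, -6.8]
finger_gap: 0.128
grip_force: 69.0
```

servo_tool(moves=[{"turn": [0, 0, 0], "travel": [0, 0, 0.001], "claw": 255}, {"turn": [0, 0, 0], "travel": [0, 0, 0.001], "claw": 255}, {"turn": [0, 0, 0], "travel": [0, 0, 0], "claw": 255}])

```text
clock: 15.52
ee_pos: [0.5405, 0.2916, 0.1257]
ee_rot: [0.695, 0.719, -0.0, -0.0]
wrist_force: [-0.5, -0.6, -7.1]
finger_gap: 0.127
grip_force: 69.0
```

servo_tool(moves=[{"turn": [0, 0, 0], "travel": [0, 0, 0.001], "claw": 255}, {"turn": [0, 0, 0], "travel": [0, 0, 0], "claw": 255}])

```text
clock: 15.78
ee_pos: [0.5405, 0.2916, 0.1247]
ee_rot: [0.695, 0.719, -0.0, -0.0]
wrist_force: [1.0, 0.2, -6.5]
finger_gap: 0.122
grip_force: 69.1
```

servo_tool(moves=[{"turn": [0, 0, 0], "travel": [0, 0, 0.0005], "claw": 255}, {"turn": [0, 0, 0], "travel": [0, 0, 0], "claw": 255}])

```text
clock: 16.02
ee_pos: [0.5407, 0.2917, 0.1245]
ee_rot: [0.695, 0.719, 0.0, 0.0]
wrist_force: [-0.5, -0.2, -3.5]
finger_gap: 0.121
grip_force: 69.4
```

servo_tool(moves=[{"turn": [0, 0, 0], "travel": [0, 0, 0.0003], "claw": 255}, {"turn": [0, 0, 0], "travel": [0, 0, 0], "claw": 200}, {"turn": [0, 0, 0], "travel": [0, 0, 0], "claw": 140}, {"turn": [0, 0, 0], "travel": [0, 0, 0], "claw": 80}, {"turn": [0, 0, 0], "travel": [0, 0, 0], "claw": 40}, {"turn": [0, 0, 0], "travel": [0, 0, 0], "claw": 0}, {"turn": [0, 0, 0], "travel": [0, 0, 0], "claw": 0}], newtons=20)

```text
clock: 16.9
ee_pos: [0.5406, 0.2916, 0.124]
ee_rot: [0.695, 0.719, 0.0, 0.0]
wrist_force: [0.4, -0.6, -1.1]
finger_gap: 0.998
grip_force: 0.0
```

servo_tool(moves=[{"turn": [0, 0, 0], "travel": [0, 0, -0.02], "claw": 0}, {"turn": [0, 0, 0], "travel": [0, 0, -0.04], "claw": 0}, {"turn": [0, 0, 0], "travel": [0, 0, -0.02], "claw": 0}, {"turn": [0, 0, 0], "travel": [0, 0, 0], "claw": 255}, {"turn": [0, 0, 0], "travel": [0, 0, 0], "claw": 255}, {"turn": [0, 0, 0], "travel": [0, 0, 0], "claw": 255}])

```text
clock: 17.65
ee_pos: [0.5401, 0.2914, 0.2027]
ee_rot: [0.695, 0.719, -0.001, -0.0]
wrist_force: [-0.6, -0.8, -0.4]
finger_gap: 0.378
grip_force: 0.0
```

```bash
cat >> h.py <<'E'
def handle(z0=.165):
    c=cam('side');W=cloud(c)
    rr=np.hypot(W[...,0]-.54,W[...,1]-.2915)
    m=(W[...,2]>.141)&(W[...,2]<.17)&(rr<.095)&(rr>.052)
    q=W[m]; e=np.linalg.svd(q[:,:2]-q[:,:2].mean(0),full_matrices=False)[2][0]
    print("handle n",m.sum(),"top z p90",np.percentile(q[:,2],[50,90,97]).round(4),"mid",q[:,:2].mean(0).round(4),"ang",(np.degrees(np.arctan2(e[1],e[0]))%180).round(1))
    return c
E
python3 - <<'E'
from h import *
delta([.540-.02,.2913+.072,.2],2)
c=handle()
cv2.imwrite('pics/f.png',cv2.resize(c["frame"][60:260,140:380],(600,500)))
E
```

```text
t 17.65 pos [0.5401 0.2914 0.2027] yaw 1.98 tilt [-0.002 -0.001 -1.   ] F [-0.6 -0.8 -0.4] gap 0.378 grip 0.0
shift [ 0.0726 -0.0176  0.0027] turn -0.0004
handle n 230 top z p90 [0.1626 0.1649 0.1654] mid [0.5378 0.3102] ang 91.9
```

View pics/f.png

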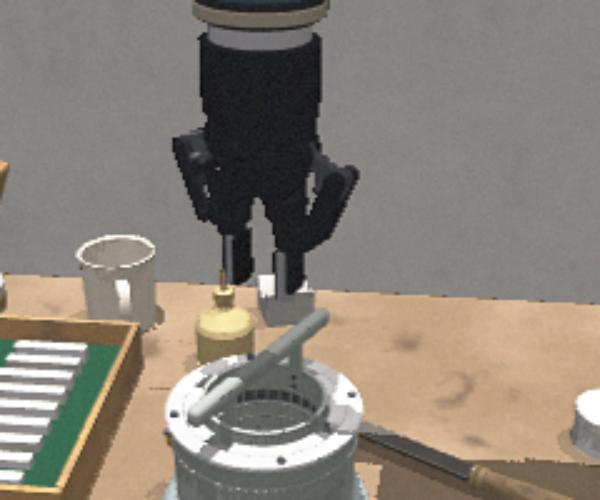

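The basket hangs level in the slots with its handle top at 0.165 and angle 91.9°, as expected. I'll bring the shut fingers in beside the +y end of the handle.

servo_tool(moves=[{"turn": [0, 0, 0], "travel": [0.034, -0.016, 0], "claw": 255}, {"turn": [0, 0, 0], "travel": [0.034, -0.0165, 0], "claw": 255}, {"turn": [0, 0, 0], "travel": [0, 0, 0.03], "claw": 255}, {"turn": [0, 0, 0], "travel": [0, 0, 0.03], "claw": 255}, {"turn": [0, 0, 0], "travel": [0, 0, 0.014], "claw": 255}, {"turn": [0, 0, 0], "travel": [0, 0, 0], "claw": 255}])

```text
clock: 18.45
ee_pos: [0.5055, 0.3582, 0.1293]
ee_rot: [0.695, 0.719, -0.001, -0.0]
wrist_force: [0.0, 0.1, 0.8]
finger_gap: 0.001
grip_force: 0.0
```

```bash
python3 - <<'E'
from h import *
delta([.5195,.3595,.1285],2)
c=handle()
W=cloud(c)
p=W[(abs(W[...,0]-.508)<.04)&(abs(W[...,1]-.36)<.03)&(W[...,2]>.135)&(W[...,2]<.2)]
for z in np.arange(.14,.2,.008):
    q=p[(abs(p[:,2]-z)<.004)&(p[:,0]<.53)]
    if len(q):print(round(z,3),len(q),q.min(0).round(4),q.max(0).round(4))
E
```

```text
t 18.45 pos [0.5055 0.3582 0.1293] yaw 1.97 tilt [-0.001 -0.001 -1.   ] F [0.  0.1 0.8] gap 0.001 grip 0.0
shift [0.0008 0.0141 0.0007] turn -0.0005
handle n 362 top z p90 [0.162  0.1661 0.1688] mid [0.5215 0.3377] ang 99.9
0.148 16 [0.4989 0.3592 0.147 ] [0.5126 0.3694 0.1515]
0.156 61 [0.4922 0.3493 0.1524] [0.5189 0.3696 0.1598]
0.164 72 [0.4921 0.3512 0.1603] [0.5191 0.3692 0.168 ]
0.172 69 [0.4918 0.3519 0.1681] [0.5182 0.3688 0.1758]
0.18 65 [0.4917 0.3537 0.1762] [0.519  0.3693 0.1838]
0.188 61 [0.4795 0.363  0.1842] [0.5286 0.3718 0.192 ]
0.196 141 [0.4727 0.3453 0.1921] [0.5298 0.3712 0.1999]
```

servo_tool(moves=[{"turn": [0, 0, 0], "travel": [0.001, 0.006, 0], "claw": 255}, {"turn": [0, 0, 0], "travel": [0, 0.005, 0], "claw": 255}, {"turn": [0, 0, 0], "travel": [0, 0.001, 0], "claw": 255}, {"turn": [0, 0, 0], "travel": [0, 0.001, 0], "claw": 255}, {"turn": [0, 0, 0], "travel": [0, 0.001, 0], "claw": 255}, {"turn": [0, 0, 0], "travel": [0, 0, 0], "claw": 255}])

```text
clock: 19.25
ee_pos: [0.5194, 0.3599, 0.1301]
ee_rot: [0.695, 0.719, -0.0, -0.0]
wrist_force: [-3.4, -0.6, 2.4]
finger_gap: 0.003
grip_force: 1.7
```

servo_tool(moves=[{"turn": [0, 0, 0.0349], "travel": [0.0007, 0.0024, 0], "claw": 255}, {"turn": [0, 0, 0.0349], "travel": [0.0007, 0.0024, 0], "claw": 255}, {"turn": [0, 0, 0.0349], "travel": [0.0007, 0.0024, 0], "claw": 255}, {"turn": [0, 0, 0.0349], "travel": [0.0007, 0.0024, 0], "claw": 255}, {"turn": [0, 0, 0], "travel": [0, 0, 0], "claw": 255}])

```text
clock: 19.88
ee_pos: [0.5295, 0.3628, 0.13]
ee_rot: [0.744, 0.669, 0.0, -0.0]
wrist_force: [-2.2, 1.1, 2.6]
finger_gap: 0.001
grip_force: 1.4
```

```bash
cat >> h.py <<'E'
def ang(C=(.5403,.2914)):
    "bar angle from its far (-y) half, clear of the finger"
    c=cam('side');W=cloud(c);x=W[...,0]-C[0];y=W[...,1]-C[1]
    m=(W[...,2]>.141)&(W[...,2]<.17)&(np.hypot(x,y)>.053)&(np.hypot(x,y)<.09)&(y<.03)&(x<.03)
    q=W[m]; d=q[:,:2]-C; print("far half n",m.sum(),"z",np.percentile(q[:,2],[50,90,97]).round(4),"cw deg",(np.degrees(np.arctan2(*(-np.median(d,0))[::-1]))).round(1))
    return c
E
python3 - <<'E'
from h import *
delta([0,0,0]); ang()
E
```

```text
t 19.88 pos [0.5295 0.3628 0.13  ] yaw -6.07 tilt [ 0.  0. -1.] F [-2.2  1.1  2.6] gap 0.001 grip 1.4447405934333801
shift [-0.4168 -0.4882  0.1297] turn None
far half n 87 z [0.1627 0.165  0.1656] cw deg 82.9
```

servo_tool(moves=[{"turn": [0, 0, 0.0349], "travel": [0.0007, 0.0024, 0], "claw": 255}, {"turn": [0, 0, 0.0349], "travel": [0.0007, 0.0024, 0], "claw": 255}, {"turn": [0, 0, 0.0349], "travel": [0.0007, 0.0024, 0], "claw": 255}, {"turn": [0, 0, 0.0349], "travel": [0.0007, 0.0024, 0], "claw": 255}, {"turn": [0, 0, 0.0349], "travel": [0.0007, 0.0024, 0], "claw": 255}, {"turn": [0, 0, 0.0349], "travel": [0.0007, 0.0024, 0], "claw": 255}, {"turn": [0, 0, 0.0349], "travel": [0.0007, 0.0024, 0], "claw": 255}, {"turn": [0, 0, 0], "travel": [0, 0, 0], "claw": 255}])

```text
clock: 20.92
ee_pos: [0.5471, 0.3637, 0.13]
ee_rot: [0.819, 0.573, 0.0, 0.0]
wrist_force: [-1.8, -0.5, 1.5]
finger_gap: 0.002
grip_force: 1.1
```

servo_tool(moves=[{"turn": [0, 0, 0.0262], "travel": [0.0005, 0.0018, 0], "claw": 255}, {"turn": [0, 0, 0.0262], "travel": [0.0005, 0.0018, 0], "claw": 255}, {"turn": [0, 0, 0], "travel": [0, 0, 0], "claw": 255}])

```text
clock: 21.3
ee_pos: [0.5506, 0.3634, 0.13]
ee_rot: [0.834, 0.552, 0.0, 0.0]
wrist_force: [-3.4, 0.6, 2.0]
finger_gap: -0.004
grip_force: 1.5
```

```bash
python3 - <<'E'
from h import *
delta([.5403,.2914,.13]); ang()
E
```

```text
t 21.3 pos [0.5506 0.3634 0.13  ] yaw -23.05 tilt [ 0. -0. -1.] F [-3.4  0.6  2. ] gap -0.004 grip 1.4700282365083694
shift [-0.0703  0.0187 -0.    ] turn None
far half n 104 z [0.1618 0.1649 0.1656] cw deg 66.8
```

servo_tool(moves=[{"turn": [0, 0, 0.0262], "travel": [0.0005, 0.0018, 0], "claw": 255}, {"turn": [0, 0, 0.0262], "travel": [0.0005, 0.0018, 0], "claw": 255}, {"turn": [0, 0, 0], "travel": [0, -0.003, 0], "claw": 255}, {"turn": [0, 0, 0], "travel": [0, 0, 0], "claw": 255}])

```text
clock: 21.85
ee_pos: [0.5516, 0.3643, 0.1299]
ee_rot: [0.848, 0.53, 0.0, 0.0]
wrist_force: [0.7, -0.4, -1.2]
finger_gap: 0.0
grip_force: 0.0
```

```bash
python3 -c "
from h import *
ang()"
```

```text
far half n 111 z [0.1621 0.1648 0.1653] cw deg 63.9
```

servo_tool(moves=[{"turn": [0, 0, 0], "travel": [0, 0.003, 0], "claw": 255}, {"turn": [0, 0, 0.0262], "travel": [0.0005, 0.0018, 0], "claw": 255}, {"turn": [0, 0, 0.0262], "travel": [0.0005, 0.0018, 0], "claw": 255}])

```text
clock: 22.28
ee_pos: [0.5576, 0.3624, 0.1299]
ee_rot: [0.862, 0.507, -0.0, -0.0]
wrist_force: [-3.3, 1.9, 1.5]
finger_gap: 0.0
grip_force: 2.1
```

servo_tool(moves=[{"turn": [0, 0, 0], "travel": [0, -0.003, 0], "claw": 255}, {"turn": [0, 0, 0], "travel": [0, 0, 0], "claw": 255}])

```text
clock: 22.52
ee_pos: [0.5553, 0.3637, 0.13]
ee_rot: [0.862, 0.507, 0.0, 0.0]
wrist_force: [-0.3, -0.4, -0.3]
finger_gap: 0.0
grip_force: 0.0
```

```bash
python3 -c "
from h import *
ang()"
```

```text
far half n 111 z [0.1618 0.1648 0.1654] cw deg 61.2
```

Works well, so I'll continue in 3° steps (basket now at about 31°).

servo_tool(moves=[{"turn": [0, 0, 0], "travel": [0, 0.003, 0], "claw": 255}, {"turn": [0, 0, 0.0262], "travel": [0.0005, 0.0018, 0], "claw": 255}, {"turn": [0, 0, 0.0262], "travel": [0.0005, 0.0018, 0], "claw": 255}])

```text
clock: 22.95
ee_pos: [0.5613, 0.3615, 0.13]
ee_rot: [0.875, 0.484, -0.0, -0.0]
wrist_force: [-4.4, 2.0, 0.6]
finger_gap: -0.002
grip_force: 2.1
```

servo_tool(moves=[{"turn": [0, 0, 0], "travel": [0, -0.003, 0], "claw": 255}, {"turn": [0, 0, 0], "travel": [0, 0, 0], "claw": 255}])

```text
clock: 23.2
ee_pos: [0.559, 0.3629, 0.13]
ee_rot: [0.875, 0.485, 0.0, 0.0]
wrist_force: [-0.5, -0.2, -1.0]
finger_gap: 0.003
grip_force: 0.0
```

```bash
python3 -c "
from h import *
ang()"
```

```text
far half n 114 z [0.1616 0.1649 0.1655] cw deg 58.3
```

servo_tool(moves=[{"turn": [0, 0, 0], "travel": [0, 0.003, 0], "claw": 255}, {"turn": [0, 0, 0.0262], "travel": [0.0005, 0.0018, 0], "claw": 255}, {"turn": [0, 0, 0.0262], "travel": [0.0005, 0.0018, 0], "claw": 255}])

```text
clock: 23.62
ee_pos: [0.5648, 0.3604, 0.13]
ee_rot: [0.888, 0.461, -0.0, -0.0]
wrist_force: [-4.0, 1.5, 1.1]
finger_gap: -0.006
grip_force: 2.1
```

servo_tool(moves=[{"turn": [0, 0, 0], "travel": [0, -0.003, 0], "claw": 255}, {"turn": [0, 0, 0], "travel": [0, 0, 0], "claw": 255}])

```text
clock: 23.88
ee_pos: [0.5626, 0.3619, 0.1299]
ee_rot: [0.887, 0.462, 0.0, 0.0]
wrist_force: [0.3, 0.2, 0.1]
finger_gap: 0.002
grip_force: 0.0
```

```bash
python3 -c "
from h import *
ang()"
```

```text
far half n 119 z [0.1618 0.165  0.1655] cw deg 55.9
```

servo_tool(moves=[{"turn": [0, 0, 0], "travel": [0, 0.003, 0], "claw": 255}, {"turn": [0, 0, 0.0262], "travel": [0.0005, 0.0018, 0], "claw": 255}])

```text
clock: 24.18
ee_pos: [0.5666, 0.3598, 0.13]
ee_rot: [0.893, 0.449, -0.0, -0.0]
wrist_force: [-3.5, 2.9, 1.9]
finger_gap: 0.002
grip_force: 2.2
```

servo_tool(moves=[{"turn": [0, 0, 0], "travel": [0, -0.003, 0], "claw": 255}, {"turn": [0, 0, 0], "travel": [0, 0, 0], "claw": 255}])

```text
clock: 24.42
ee_pos: [0.5643, 0.3614, 0.13]
ee_rot: [0.893, 0.45, 0.0, 0.0]
wrist_force: [-0.0, 0.9, -0.7]
finger_gap: 0.001
grip_force: 0.0
```

```bash
python3 -c "
from h import *
ang()"
```

```text
far half n 117 z [0.162  0.1651 0.1657] cw deg 54.1
```

servo_tool(moves=[{"turn": [0, 0, 0], "travel": [0, 0.003, 0], "claw": 255}, {"turn": [0, 0, 0.0262], "travel": [0.0005, 0.0018, 0], "claw": 255}, {"turn": [0, 0, 0.0262], "travel": [0.0005, 0.0018, 0], "claw": 255}])

```text
clock: 24.85
ee_pos: [0.5701, 0.3585, 0.13]
ee_rot: [0.905, 0.426, -0.0, -0.0]
wrist_force: [-2.7, 3.8, 1.3]
finger_gap: -0.005
grip_force: 2.2
```

servo_tool(moves=[{"turn": [0, 0, 0], "travel": [0, -0.003, 0], "claw": 255}, {"turn": [0, 0, 0], "travel": [0, 0, 0], "claw": 255}])

```text
clock: 25.1
ee_pos: [0.568, 0.36, 0.13]
ee_rot: [0.905, 0.426, 0.0, 0.0]
wrist_force: [-0.6, -0.4, 0.6]
finger_gap: 0.002
grip_force: 0.0
```

```bash
python3 -c "
from h import *
ang()"
```

```text
far half n 122 z [0.1617 0.1648 0.1655] cw deg 51.3
```

servo_tool(moves=[{"turn": [0, 0, 0], "travel": [0, 0.003, 0], "claw": 255}, {"turn": [0, 0, 0.0262], "travel": [0.0005, 0.0018, 0], "claw": 255}])

```text
clock: 25.4
ee_pos: [0.5717, 0.3577, 0.13]
ee_rot: [0.91, 0.414, -0.0, -0.0]
wrist_force: [-4.1, 2.9, 0.6]
finger_gap: 0.001
grip_force: 2.3
```

servo_tool(moves=[{"turn": [0, 0, 0], "travel": [0, -0.003, 0], "claw": 255}, {"turn": [0, 0, 0], "travel": [0, 0, 0], "claw": 255}])

```text
clock: 25.65
ee_pos: [0.5697, 0.3594, 0.13]
ee_rot: [0.91, 0.415, 0.0, 0.0]
wrist_force: [0.2, -0.0, 0.3]
finger_gap: -0.003
grip_force: 0.0
```

```bash
python3 -c "
from h import *
ang()"
```

```text
far half n 122 z [0.1617 0.1647 0.1652] cw deg 50.1
```

servo_tool(moves=[{"turn": [0, 0, 0], "travel": [0, 0.003, 0], "claw": 255}, {"turn": [0, 0, 0.0262], "travel": [0.0005, 0.0018, 0], "claw": 255}, {"turn": [0, 0, 0.0262], "travel": [0.0005, 0.0018, 0], "claw": 255}])

```text
clock: 26.08
ee_pos: [0.5751, 0.356, 0.13]
ee_rot: [0.921, 0.39, -0.0, -0.0]
wrist_force: [-3.2, 3.3, 0.8]
finger_gap: 0.001
grip_force: 2.2
```

servo_tool(moves=[{"turn": [0, 0, 0], "travel": [0, -0.003, 0], "claw": 255}, {"turn": [0, 0, 0], "travel": [0, 0, 0], "claw": 255}])

```text
clock: 26.32
ee_pos: [0.5732, 0.3578, 0.13]
ee_rot: [0.921, 0.391, 0.0, 0.0]
wrist_force: [0.2, -0.1, 0.3]
finger_gap: -0.002
grip_force: 0.0
```

```bash
python3 -c "
from h import *
ang()"
```

```text
far half n 124 z [0.1615 0.1648 0.1656] cw deg 46.2
```

servo_tool(moves=[{"turn": [0, 0, 0], "travel": [0, 0.003, 0], "claw": 255}, {"turn": [0, 0, 0.0262], "travel": [0.0005, 0.0018, 0], "claw": 255}])

```text
clock: 26.62
ee_pos: [0.5768, 0.3551, 0.13]
ee_rot: [0.926, 0.378, -0.0, -0.0]
wrist_force: [-2.8, 3.7, 0.4]
finger_gap: 0.002
grip_force: 2.2
```

servo_tool(moves=[{"turn": [0, 0, 0], "travel": [0, -0.003, 0], "claw": 255}, {"turn": [0, 0, 0], "travel": [0, 0, 0], "claw": 255}])

```text
clock: 26.88
ee_pos: [0.5748, 0.3571, 0.13]
ee_rot: [0.926, 0.378, 0.0, 0.0]
wrist_force: [-0.1, -0.5, 0.0]
finger_gap: -0.001
grip_force: 0.0
```

```bash
python3 -c "
from h import *
ang()"
```

```text
far half n 126 z [0.1614 0.1646 0.1654] cw deg 45.8
```

servo_tool(moves=[{"turn": [0, 0, 0], "travel": [0, 0.003, 0], "claw": 255}, {"turn": [0, 0, 0.0262], "travel": [0.0005, 0.0018, 0], "claw": 255}, {"turn": [0, 0, 0.0262], "travel": [0.0005, 0.0018, 0], "claw": 255}])

```text
clock: 27.3
ee_pos: [0.58, 0.3533, 0.1299]
ee_rot: [0.936, 0.353, -0.0, -0.0]
wrist_force: [-3.1, 4.0, -1.2]
finger_gap: -0.001
grip_force: 2.1
```

servo_tool(moves=[{"turn": [0, 0, 0], "travel": [0, -0.003, 0], "claw": 255}, {"turn": [0, 0, 0], "travel": [0, 0, 0], "claw": 255}])

```text
clock: 27.55
ee_pos: [0.5782, 0.3552, 0.13]
ee_rot: [0.935, 0.354, 0.0, 0.0]
wrist_force: [-0.1, 0.7, -0.0]
finger_gap: -0.002
grip_force: 0.0
```

```bash
python3 -c "
from h import *
ang()"
```

```text
far half n 122 z [0.1618 0.1652 0.1658] cw deg 38.7
```

servo_tool(moves=[{"turn": [0, 0, 0], "travel": [0, 0.003, 0], "claw": 255}, {"turn": [0, 0, 0.0262], "travel": [0.0005, 0.0018, 0], "claw": 255}])

```text
clock: 27.85
ee_pos: [0.5817, 0.3519, 0.13]
ee_rot: [0.94, 0.341, -0.0, -0.0]
wrist_force: [-1.5, 1.8, 0.3]
finger_gap: 0.001
grip_force: 1.0
```

servo_tool(moves=[{"turn": [0, 0, 0], "travel": [0, -0.003, 0], "claw": 255}, {"turn": [0, 0, 0], "travel": [0, 0, 0], "claw": 255}])

```text
clock: 28.1
ee_pos: [0.5797, 0.3544, 0.13]
ee_rot: [0.94, 0.342, 0.0, 0.0]
wrist_force: [1.0, -0.4, 0.1]
finger_gap: -0.001
grip_force: 0.0
```

```bash
python3 -c "
from h import *
ang()"
```

```text
far half n 121 z [0.1617 0.1649 0.1656] cw deg 38.0
```

servo_tool(moves=[{"turn": [0, 0, 0], "travel": [0, 0.003, 0], "claw": 255}, {"turn": [0, 0, 0.0262], "travel": [0.0005, 0.0018, 0], "claw": 255}])

```text
clock: 28.4
ee_pos: [0.5832, 0.351, 0.13]
ee_rot: [0.944, 0.329, -0.0, -0.0]
wrist_force: [-1.6, 2.1, 1.5]
finger_gap: 0.002
grip_force: 1.3
```

servo_tool(moves=[{"turn": [0, 0, 0], "travel": [0, -0.003, 0], "claw": 255}, {"turn": [0, 0, 0], "travel": [0, 0, 0], "claw": 255}])

```text
clock: 28.65
ee_pos: [0.5813, 0.3534, 0.1299]
ee_rot: [0.944, 0.33, 0.0, 0.0]
wrist_force: [-0.4, -0.2, -0.0]
finger_gap: 0.004
grip_force: 0.0
```

```bash
python3 -c "
from h import *
ang()
c=cam('side');cv2.imwrite('pics/g.png',cv2.resize(c['frame'][130:260,170:330],(738,600)))"
```

```text
far half n 136 z [0.1547 0.1576 0.1583] cw deg 39.7
```

View pics/g.png

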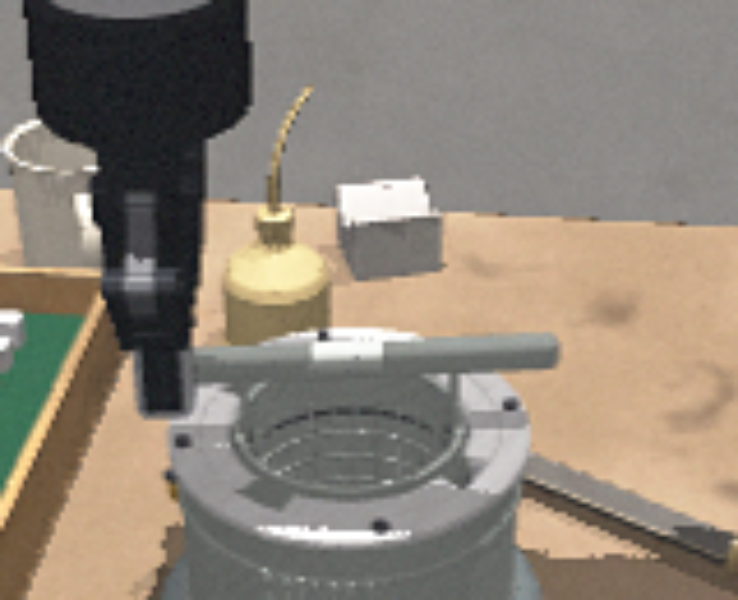

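The handle is level at z≈0.158, with the bar from (195,362) to (555,350), so it has dropped 7 mm into the notches. I'll back off and lift clear.

servo_tool(moves=[{"turn": [0, 0, 0], "travel": [0, -0.008, 0], "claw": 255}, {"turn": [0, 0, 0], "travel": [0, -0.008, 0], "claw": 255}, {"turn": [0, 0, 0], "travel": [0, 0, -0.04], "claw": 255}, {"turn": [0, 0, 0], "travel": [0, 0, -0.05], "claw": 255}, {"turn": [0, 0, 0], "travel": [0, 0, -0.04], "claw": 255}, {"turn": [0, 0, 0], "travel": [0, 0, 0], "claw": 255}, {"turn": [0, 0, 0], "travel": [0, 0, 0], "claw": 255}])

```text
clock: 29.62
ee_pos: [0.5709, 0.3659, 0.2591]
ee_rot: [0.944, 0.33, -0.001, 0.0]
wrist_force: [0.9, -0.7, -0.8]
finger_gap: -0.004
grip_force: 0.0
```

```bash
python3 - <<'E'
from h import *
delta([0,0,0]); c=ang(); W=cloud(c); x=W[...,0]-.5403;y=W[...,1]-.2914;r=np.hypot(x,y)
for n,m in(("+end",(y>.02)),("-end",(y<-.02))):
    q=W[m&(r>.055)&(r<.09)&(W[...,2]>.135)&(W[...,2]<.18)]; print(n,len(q),np.percentile(q[:,2],[50,90,97]).round(4))
E
```

```text
t 29.62 pos [0.5709 0.3659 0.2591] yaw -51.52 tilt [-0.001 -0.001 -1.   ] F [ 0.9 -0.7 -0.8] gap -0.004 grip 0.0
shift [-0.6743 -0.0687  0.2599] turn None
far half n 137 z [0.1546 0.1579 0.1583] cw deg 39.8
+end 132 [0.1543 0.158  0.1585]
-end 127 [0.1546 0.1579 0.1583]
```

Both handle ends are at 0.158, so the basket is level and locked, and the robot is clear.

```bash
python3 -c "
from h import *
print(job_done())"
```

```text
the job is handed in; nothing more can be done
None
```

The basket is in the washer and locked: pushed about 54° clockwise, it dropped 7 mm and sits level, both handle ends at 0.158 m. The robot is clear, and the job was handed in at about 30 s, after a first grasp that closed above the handle and was redone.

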